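# Charge a bottle on the drinks carbonator

## Robot

A 6-joint arm with a two-finger parallel gripper is mounted at the origin on a cart in front of the work surface, level with it; the furniture and walls round the work are solid. World frame = base frame: x ahead of the robot, y to its left, z up, the work surface at z = 0. Lengths are in m, angles in rad, forces in N, time in s.
With the tool pointing down it reaches from about 0.275 to 0.875 m from the base axis. Payload 12.5 kg.
Tool frame: the origin (TCP) lies between the finger pads, 19 mm behind the fingertips; this is the grasp point; z points along the fingers, y is the line along which they close (so a half turn about z gives the same grasp; the last joint's range is limited). The gripper opens to 85 mm and grips with 20 to 120 N. Pads are 22 mm wide; open, the fingers measure 114 mm over their backs; the gripper's body (76 mm by 85 mm) begins 54 mm behind the grasp point. The pads swing forward as they close: fully open they stand 13 mm farther back than shut.
Start: joints at [1.249, 0.351, 1.652, -0, 1.139, -0.085], TCP at [0.129, 0.535, 0.25] pointing down, gripper open.
Joint ranges: [-2.75, 2.75], [-0.79, 2.1], [0.01, 2.65], [-1.57, 4.71], [0.07, 3.14], [-2.87, 2.87]. Speed limits (rad/s): [2.22, 2.22, 2.79, 3.14, 3.14, 3.14].

## Interface

Orientations are given as a 3x3 rotation matrix whose columns are the frame's x, y, z axes.
In Python, from bench import manip gives the robot as it stands. Calls block until the motion is done:
- manip.move_ptp(position, orientation): joint-space move of the TCP to a pose.
- manip.move_l(position, attitude=None, max_speed=0.15): straight line of the TCP; attitude=None keeps the orientation; max_speed is the mean speed in m/s.
- manip.move_j(angles): joint-space move.
- manip.set_gripper(opening, effort=None): opening from 0.0 (shut) to 1.0 (fully open); effort is the grip in N (None keeps the last); returns when the fingers have stopped.
- manip.dwell(seconds).
- manip.inverse_kinematics(position, orientation): joint angles nearest the present ones, or None.
- manip.grab_frame(name): name is "side" or "top" or "wrist"; returns (picture, depth): 400x640x3 uint8, red, green, blue; 400x640 float32, m along the optical axis (not along the pixel's ray), 0 where there is no reading.
- manip.get_calibration(name): a dict with "camera_matrix" (3x3 intrinsics, pixels), "R" (3x3) and "t" (3): a world point X has camera coordinates R X + t. Camera axes: x right, y down, z forward; pixel columns grow to the right and rows downward; lengths in m; the calibration is good to about 2 mm. A picture is of the moment at which its call begins: read the wrist's pose just before it. get_calibration takes no time and is no camera call; for the wrist camera it gives the pose at the moment of the call.
A pose or a line that the arm cannot do raises manip.Unreachable and nothing moves.
- manip.sign_off(): hands the job in; it is judged then, once.
Trained networks look in the newest picture that a camera, given by its name, has taken for a name from the list of things; names that differ only in an ending like _2 or _b are one class to them, and where a whole thing is asked for, a point or a joint stands for the part that bears it (a point fixed in the world has none). Each returns a list of dicts, best first, with "confidence" (0 to 1); they miss things now and then, are a little off and sometimes report something else, mostly with a low value. They report only what shows in the picture. A call takes as long as a camera call.
- manip.look_for(camera, name): "at" ([x, y, z] in m, in world coordinates, good to about 4 mm: the middle of the surface that is visible of it).
Readings, each from a call of its own:
- manip.current_time(): time.
- manip.current_qpos(): joint angles.
- manip.current_joint_vel(): joint speeds.
- manip.current_joint_torque(): joint torques, N m.
- manip.current_ee_pos(): TCP position.
- manip.current_tcp_rot(): TCP orientation.
- manip.current_force(): force on the tool from outside, world axes, zero at the start.
- manip.current_ft_torque(): the same for the moment, N m.
- manip.current_grip_width(): opening from 0.0 (shut) to 1.0 (fully open).
- manip.current_grip_force(): force on a finger pad.
Only numpy, scipy, OpenCV 4.12 (cv2) and the standard library are available. Lean on these libraries where they do the work, as an engineer would, in place of code of your own. Each camera call takes 0.05 s, during which the arm holds its last target. There are 200 camera calls.

## Task

Charge the bottle of water on the carbonator: turn the regulator dial clockwise to the orange charging mark and let go of it, slide the yellow lock fully home over the dial's white nose, which also frees the gas handle, then pull the sprung gas handle out until its pointer stands at the orange line, never as far as the red line beyond it. Gas flows only while the handle is held, so finish with the gripper still holding the handle out at the orange line. Leave the other things on the worktop where they are.

Things in the scene. Friction and masses are not known exactly. Their poses are not given: they have to be found in the camera images.
- carbonator: blue-grey drinks carbonator, fixed. Axes: x from its front to its back (away from the robot), y to its left, z up. Origin on the worktop under the middle of the control deck, a flat metal plate 85 mm up, x -85 to 85, y -130 to 132 mm. Right of it (y -130 to -232) a tower 252 mm tall with a bottle. Dial on the left, yellow lock in the middle, black gas handle on the right, all taken from above
- dial (a joint): regulator dial, rad, grows clockwise seen from above, range 0 to 2.4. At 0 its white nose (pointer) points along the machine's +x, at 1.571 along its -y, at the lock's fork and between two orange strokes: the charging mark. Starts between 0.15 and 0.85. Friction 0.05 N m holds it where it is left
- dial_grip (a point): on the dial's axis (machine x 0, y 90 mm), 121 mm above the worktop: the height for the TCP. Grip bar 12 mm wide, 46 mm long, top 133 mm and hub under it 102 mm above the worktop. Turns with the dial: x axis along bar and nose (nose tip 38 mm from the axis), y across the bar, z up
- dial_lock (a joint): dial lock, m: 0 as found, 0.026 fully home at its end stop, its fork over the dial's nose. Friction 1.5 N holds it where it is left. The fork reaches the dial after 11 mm; it enters the dial's rim, astride the 9 mm nose, only with the dial within about 0.1 rad of its mark. Until the lock is home its pin blocks the gas handle, which gives only 2 mm
- lock_grip (a point): middle of the lock's yellow thumb grip, 121 mm above the worktop: the height for the TCP. Grip 14 mm along the machine's x, 24 mm along its y, top 131 mm above the worktop; parts beneath stay below 100 mm. Starts at machine x 0, y 5 mm, slides along the machine's +y, towards the dial. Axes as the machine's
- gas_pull (a joint): gas handle pulled out, m: 0 at rest, slides along the machine's -x (towards the robot), range 0 to 0.055. At 0.036 its white pointer stands at the orange line on the deck, at 0.048 at the red line. A spring pulls it back: 4 N at rest, rising 0.2 N per mm to 11 N at the orange line
- handle_grip (a point): middle of the gas handle's black grip plate, 121 mm above the worktop: the height for the TCP. Plate 14 mm thick along the machine's x, 40 mm long along its y, top 132 mm above the worktop; parts beneath stay below 102 mm. Starts at machine x -25, y -50 mm and moves with the handle. Axes as the machine's
- gas_handle: the whole sliding gas handle: black grip plate on a steel stem, with a white pointer at its foot on the right. Origin on the deck under the middle of the plate, 36 mm below point handle_grip; axes as the machine's
- glass: clear drinking glass, 81 mm across, 93 mm tall, standing on the worktop left of the machine; origin under its centre. A bystander
- lemon: yellow lemon, 83x58x58 mm, lying near the glass; origin under its centre. A bystander
- mug: white mug, 86 mm across without its handle, 96 mm tall, standing beyond the glass on the left; origin near the centre of its foot. A bystander
- teaspoon: steel teaspoon, 139x28x12 mm, lying in front of the sink on the right; origin under its centre. A bystander

How it is judged:
On the way, in this order (a step that is already met when the one before it is completed fails the run):
1. the dial stands at the charging mark, the lock still open, the dial let go (value of joint dial between 1.471 and 1.671 rad and value of joint dial_lock below 0.006 m and contact force between the fingers and carbonator below 0.5 N), for 0.2 s.
2. the lock is home over the dial's nose, the gas handle still at rest (value of joint dial between 1.471 and 1.671 rad and value of joint dial_lock above 0.022 m and value of joint gas_pull below 0.006 m), for 0.2 s.
3. the gas handle is held out at the orange line (value of joint dial between 1.471 and 1.671 rad and value of joint dial_lock above 0.022 m and value of joint gas_pull between 0.031 and 0.041 m and contact force between the fingers and gas_handle above 4 N), for 0.5 s.
At the end, for the whole second after the job is handed in: The fingers hold the gas handle out with its pointer at the orange line (joint 0.036 m, 5 mm either way), at rest, pressing on it with more than 4 N; the dial is at the charging mark (1.571 rad, 0.1 either way) and the lock home (beyond 0.022 m of 0.026) (all of step 3 and velocity of joint gas_pull between -0.01 and 0.01 m/s); the arm keeps its last pose, push and grip.
It fails at once if the gas handle is pulled to the red line (value of joint gas_pull above 0.048 m).
It fails at once if a bystander is pushed more than 30 mm or knocked over (distance of any of glass, lemon, mug, teaspoon from where it was at the start of the episode above 0.03 m or angle between any of glass, mug's own z axis and vertical above 0.5 rad).
It also fails if it takes over 54 s, if anything falls off the work surface, if the arm or the gripper's body presses on something with over 40 N, if the wrist force passes 120 N, or if a joint passes its speed limit or range.

## Working session

There is one attempt and no reset: what is moved stays moved. The work goes in short steps, each a Python script; the robot and the scene stay as the last script left them, time stands still between calls to the robot, and variables do not carry over. Pictures are saved under pics/ and viewed, at most 10 in all, crops included, and the job is handed in when it is done.

```bash
mkdir -p pics; ls; python3 - <<'E'
from bench import manip
import cv2,numpy as np
for c in("top","side"):
    im,d=manip.grab_frame(c); cv2.imwrite(f"pics/{c}0.png",im[:,:,::-1]); np.savez(f"pics/{c}0.npz",im=im,d=d)
    k=manip.get_calibration(c); print(c,k)
    for n in("dial_grip","dial","lock_grip","dial_lock","handle_grip","gas_handle","carbonator","glass","lemon","mug","teaspoon"):
        try: print(n,[(np.round(r["at"],3).tolist(),round(r["confidence"],2)) for r in manip.look_for(c,n)[:2]])
        except Exception as e: print(n,e)
E
```

```text
pics
top {'camera_matrix': array([[371.3228509 ,   0.        , 315.82840342],
       [  0.        , 371.3228509 , 198.0467645 ],
       [  0.        ,   0.        ,   1.        ]]), 'R': array([[ 0.01255118, -0.9998471 , -0.01217555],
       [-0.99468492, -0.01124001, -0.10235021],
       [ 0.1021977 ,  0.01339545, -0.99467391]]), 't': array([0.0522718 , 0.49433509, 1.38624069])}
dial_grip [([0.376, -0.421, 0.008], 0.6), ([0.514, 0.135, 0.1], 0.58)]
dial [([0.518, 0.136, 0.1], 0.58)]
lock_grip [([0.507, 0.054, 0.102], 0.42)]
dial_lock [([0.506, 0.051, 0.1], 0.41)]
handle_grip [([0.52, -0.0, 0.1], 0.56)]
gas_handle [([0.511, -0.002, 0.099], 0.73)]
carbonator [([0.496, -0.031, 0.085], 0.96), ([0.52, 0.133, 0.101], 0.56)]
glass [([0.439, 0.323, 0.022], 0.76)]
lemon [([0.429, 0.587, 0.051], 0.67)]
mug [([0.471, 0.465, 0.046], 0.57)]
teaspoon [([0.378, -0.421, 0.01], 0.53)]
side {'camera_matrix': array([[403.21167109,   0.        , 317.08451524],
       [  0.        , 403.21167109, 203.63078159],
       [  0.        ,   0.        ,   1.        ]]), 'R': array([[ 0.89981074, -0.43610346, -0.01242608],
       [-0.39021774, -0.79174385, -0.46996999],
       [ 0.19511727,  0.42773292, -0.88259493]]), 't': array([-0.40759942,  0.25429381,  1.40499301])}
dial_grip [([0.512, 0.123, 0.098], 0.8)]
dial [([0.517, 0.122, 0.098], 0.77)]
lock_grip [([0.512, 0.041, 0.1], 0.58)]
dial_lock [([0.508, 0.043, 0.097], 0.53), ([0.51, -0.009, 0.099], 0.44)]
handle_grip [([0.508, -0.008, 0.101], 0.66)]
gas_handle [([0.516, -0.007, 0.099], 0.56)]
carbonator [([0.497, -0.112, 0.094], 0.86)]
glass [([0.436, 0.318, 0.057], 0.66)]
lemon [([0.433, 0.576, 0.045], 0.76)]
mug [([0.473, 0.46, 0.063], 0.98)]
teaspoon [([0.384, -0.42, 0.005], 0.47)]
```

```bash
python3 - <<'E'
import cv2
a=cv2.imread("pics/top0.png")[130:330,180:440]
cv2.imwrite("pics/top0c.png",cv2.resize(a,None,fx=3,fy=3,interpolation=2))
E
```

```text
(no output)
```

View pics/top0c.png

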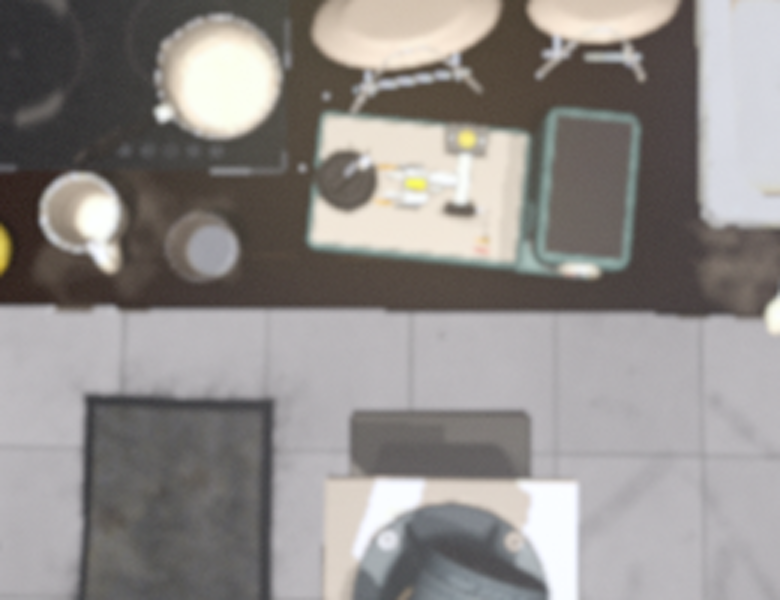

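```bash
cat >h.py <<'E'
from bench import manip
import numpy as np, cv2
def R(a): c,s=np.cos(a),np.sin(a); return np.array([[c,s,0],[s,-c,0],[0,0,-1.]])
def snap(c,name):
    K=manip.get_calibration(c); im,d=manip.grab_frame(c)
    cv2.imwrite(f"pics/{name}.png",im[:,:,::-1]); np.savez(f"pics/{name}.npz",im=im,d=d,K=K["camera_matrix"],R=K["R"],t=K["t"])
def cloud(name):
    z=np.load(f"pics/{name}.npz"); d=z["d"]; v,u=np.indices(d.shape); 
    P=np.stack([u,v,np.ones_like(u)],-1)@np.linalg.inv(z["K"]).T*d[...,None]
    P=(P-z["t"])@z["R"]; P[d==0]=np.nan
    return z["im"],P
E
python3 - <<'E'
from h import *
print(manip.current_tcp_rot().round(2).tolist())
for a in (0,-np.pi/2,np.pi/2,np.pi):
    print(a,manip.inverse_kinematics([0.45,0.07,0.3],R(a)))
a=np.arctan2(*manip.current_tcp_rot()[[1,0],0])
manip.move_ptp([0.40,0.07,0.34],R(0))
for n,p in(("w1",[0.40,0.09,0.34]),("w2",[0.46,0.03,0.34])):
    manip.move_l(p); manip.dwell(.2); snap("wrist",n); print(manip.current_ee_pos())
    for k in("dial","lock_grip","handle_grip","gas_handle"): print(k,[(np.round(r["at"],3).tolist(),round(r["confidence"],2)) for r in manip.look_for("wrist",k)[:2]])
a=np.hstack([cv2.imread(f"pics/{n}.png") for n in("w1","w2")]); cv2.imwrite("pics/ww.png",cv2.resize(a,(800,250),interpolation=3))
print(manip.current_time())
E
```

```text
[[-0.97, 0.23, 0.0], [0.23, 0.97, 0.0], [-0.0, 0.0, -1.0]]
0 [ 5.20351532e-02  1.22451934e-01  1.81806535e+00 -4.44089210e-16
  1.20107537e+00  1.62283148e+00]
-1.5707963267948966 None
1.5707963267948966 [ 5.20351532e-02  1.22451934e-01  1.81806535e+00 -4.44089210e-16
  1.20107537e+00  5.20351532e-02]
3.141592653589793 [ 5.20351532e-02  1.22451934e-01  1.81806535e+00 -4.44089210e-16
  1.20107537e+00 -1.51876117e+00]
[0.40000526 0.08973819 0.33998897]
dial [([0.519, 0.131, 0.099], 0.88)]
lock_grip [([0.509, 0.051, 0.103], 0.64)]
handle_grip [([0.513, -0.008, 0.098], 0.79), ([0.495, -0.066, 0.099], 0.44)]
gas_handle [([0.514, -0.006, 0.098], 0.89)]
[0.45969574 0.03044427 0.3401568 ]
dial [([0.522, 0.129, 0.096], 0.94)]
lock_grip [([0.509, 0.044, 0.1], 0.82)]
handle_grip [([0.51, -0.012, 0.102], 0.75)]
gas_handle [([0.511, -0.004, 0.097], 0.86)]
5.0667
```

View pics/w1.png

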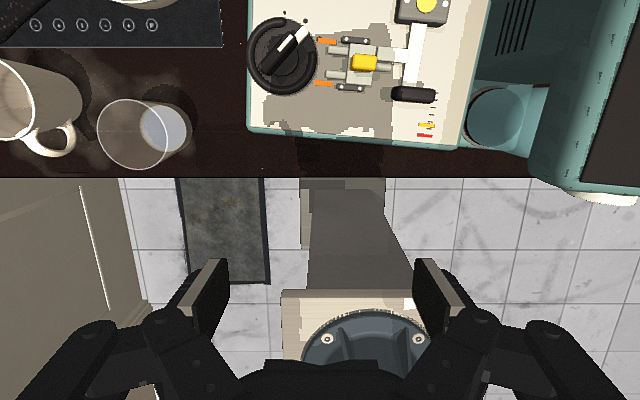

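The wrist view shows the dial at px (282,55) with its nose up-right (~(305,33)), the yellow lock grip at (364,62), the black handle plate at (414,95), and the red/orange lines at (425,130). Next I'll measure these from the depth clouds of both views.

```bash
python3 - <<'E'
from h import *
for n in("w1","w2"):
    im,P=cloud(n); hsv=cv2.cvtColor(im,cv2.COLOR_RGB2HSV); x,y,z=P[...,0],P[...,1],P[...,2]
    box=(x>.42)&(x<.62)&(y>-.09)&(y<.2)
    def rep(s,m):
        q=P[m]; 
        if len(q)<5: print(s,len(q));return
        r=cv2.minAreaRect((q[:,:2]*1000).astype(np.float32)); print(n,s,len(q),"med",np.median(q,0).round(4),"rect c",np.round(r[0],1),"size",np.round(r[1],1),"ang",round(r[2],1))
    V=hsv[...,2];S=hsv[...,1]
    rep("dialbar",box&(z>.122)&(z<.145)&(y>.08))
    rep("dial all",box&(z>.092)&(z<.145)&(y>.08))
    rep("yellow",box&(z>.120)&(S>120)&(hsv[...,0]>15)&(hsv[...,0]<35)&(abs(y-.046)<.03)&(x<.54))
    rep("handle",box&(z>.122)&(z<.145)&(y<.025)&(x<.525))
    rep("deck",(x>.38)&(x<.66)&(y>-.085)&(y<.2)&(abs(z-.085)<.006))
    rep("nose",box&(y>.08)&(z>.09)&(V>190)&(S<60))
    rep("orange",box&(abs(z-.086)<.008)&(S>150)&(hsv[...,0]>8)&(hsv[...,0]<18)&(y>.04))
E
```

```text
w1 dialbar 706 med [0.5178 0.131  0.1333] rect c [518.  131.8] size [12.2 45.7] ang 44.7
w1 dial all 3565 med [0.5163 0.1312 0.1006] rect c [518.1 125.3] size [75.1 89.2] ang 0.5
w1 yellow 396 med [0.5099 0.048  0.1315] rect c [510.2  47.5] size [23.9 14.2] ang 85.6
w1 handle 864 med [ 0.4834 -0.0118  0.1323] rect c [493.3 -40.3] size [ 26.6 114.3] ang 20.0
w1 deck 22199 med [0.4934 0.0321 0.0859] rect c [506.3  43.9] size [256.4 157.3] ang 84.9
w1 nose 223 med [0.5347 0.1119 0.1008] rect c [530.5 112.1] size [83.7 33.2] ang 65.4
w1 orange 189 med [0.5328 0.0849 0.0867] rect c [514.   85.1] size [20.5 48.4] ang 84.8
w2 dialbar 609 med [0.5189 0.1302 0.1333] rect c [518.3 131.6] size [12.2 45.5] ang 45.3
w2 dial all 3058 med [0.5181 0.1292 0.1007] rect c [518.3 124.9] size [74.7 88.9] ang 0.2
w2 yellow 322 med [0.511  0.0473 0.1315] rect c [487.8  53.4] size [24.4 63.4] ang 74.8
w2 handle 663 med [ 0.4835 -0.0093  0.1323] rect c [493.5 -40.4] size [ 26.  113.7] ang 19.8
w2 deck 21981 med [0.5139 0.042  0.0858] rect c [510.1  43.3] size [256.  164.5] ang 84.9
w2 nose 218 med [0.5344 0.113  0.1007] rect c [524.8  99.7] size [53.1 34.2] ang 65.0
w2 orange 109 med [0.5348 0.0816 0.0867] rect c [514.  85.] size [20.6 47.7] ang 85.3
```

Both views agree. Machine yaw is about -5.1° and the origin is about (0.510, 0.042). The dial bar lies at -45°, which puts the dial at about 0.70 rad. The heights of 133, 131 and 132 mm match the text, so I'll turn the dial now.

```bash
cat >>h.py <<'E'
psi=np.radians(-5.1); D=np.array([.5182,.1317]); X=np.array([np.cos(psi),np.sin(psi)]); Y=np.array([-X[1],X[0]])
O=D-.09*Y
def M(x,y,z): return np.r_[O+x*X+y*Y,z]
E
python3 - <<'E'
from h import *
print(O,M(0,.005,.131),M(-.025,-.05,.132))
a0=np.radians(135)
manip.move_ptp(np.r_[D,.20],R(a0)); manip.set_gripper(.5)
manip.move_l(np.r_[D,.123]); print(manip.current_ee_pos(),manip.current_force())
manip.set_gripper(0,25); print(manip.current_grip_width(),manip.current_force().round(2),manip.current_ft_torque().round(3))
for a in np.linspace(a0,psi+np.pi/2,6)[1:]: manip.move_l(np.r_[D,.123],R(a))
manip.dwell(.2);print(manip.current_force().round(2),manip.current_ft_torque().round(3))
manip.set_gripper(.5); manip.dwell(.4); print(manip.current_force().round(2))
manip.move_l(np.r_[D,.20]); manip.move_l(M(-.1,.06,.30)); manip.dwell(.1); snap("wrist","w3")
im,P=cloud("w3"); x,y,z=P[...,0],P[...,1],P[...,2]
for n,m in(("bar",(z>.122)&(z<.145)&(y>.08)&(y<.18)&(x>.45)&(x<.58)),("lock",(z>.122)&(z<.135)&(y>.025)&(y<.075)&(x>.49)&(x<.53)),("handle",(z>.122)&(z<.136)&(y>-.04)&(y<.025)&(x>.45)&(x<.505))):
    q=P[m]; r=cv2.minAreaRect((q[:,:2]*1000).astype(np.float32)); print(n,len(q),np.median(q,0).round(4),r)
print(manip.current_time())
E
```

```text
[0.51019951 0.0420563 ] [0.51064398 0.04703651 0.131     ] [ 0.48085377 -0.00552339  0.132     ]
[0.51858371 0.13177646 0.12359034] [0.87682969 0.3930128  0.11283447]
0.13542295159568185 [-3.28 -2.46  6.28] [-0.33   0.38   0.039]
[-5.46 -3.51  8.94] [-0.738  1.021 -0.019]
[-0.09  0.24  0.35]
bar 779 [0.5159 0.1339 0.1333] ((517.709716796875, 132.6359100341797), (45.12656021118164, 12.692398071289062), 85.73438262939453)
lock 365 [0.5089 0.0502 0.1312] ((510.173828125, 48.169189453125), (23.302101135253906, 14.858445167541504), 85.68245697021484)
handle 0 [nan nan nan] ((0.0, 0.0), (0.0, 0.0), 0.0)
13.025
  return _methods._mean(a, axis=axis, dtype=dtype,
  ret = um.true_divide(
```

View pics/w3.png

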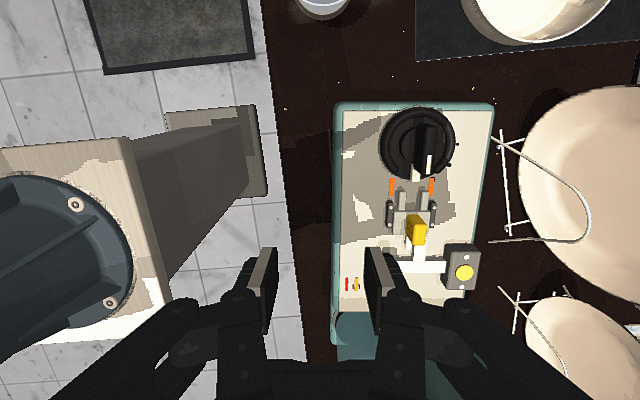

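The picture shows the dial nose at (413,175), centred between the orange strokes at (391,187) and (431,187), and the bar is parallel to the lock, so the dial is set. Now the lock.

```bash
python3 - <<'E'
from h import *
for n in("w1","w2"):
    im,P=cloud(n); x,y,z=P[...,0],P[...,1],P[...,2]
    q=P[(z>.122)&(z<.136)&(y>-.04)&(y<.025)&(x>.45)&(x<.505)]; print(n,cv2.minAreaRect((q[:,:2]*1000).astype(np.float32)))
A=R(psi+np.pi/2)
manip.move_ptp(M(0,.004,.20),A); manip.set_gripper(.5)
manip.move_l(M(0,.004,.122)); manip.set_gripper(0,30); print(manip.current_grip_width(),manip.current_force().round(2))
for s in(.009,.014,.020,.0265):
    manip.move_l(M(0,.004+s,.122),max_speed=.04); print(s,manip.current_force().round(2),manip.current_ee_pos().round(4))
manip.dwell(.2); print(manip.current_force().round(2),manip.current_grip_width())
manip.set_gripper(.5); manip.dwell(.3)
manip.move_l(M(0,.03,.20)); manip.move_l(M(-.08,.0,.30)); manip.dwell(.1); snap("wrist","w4")
im,P=cloud("w4"); x,y,z=P[...,0],P[...,1],P[...,2]
for n,m in(("bar",(z>.122)&(z<.145)&(y>.105)&(y<.18)&(x>.45)&(x<.58)),("lock",(z>.122)&(z<.135)&(y>.035)&(y<.1)&(x>.49)&(x<.53))):
    q=P[m]; print(n,len(q),cv2.minAreaRect((q[:,:2]*1000).astype(np.float32)))
print(manip.current_time())
E
```

```text
w1 ((480.198486328125, -4.5966033935546875), (39.8165397644043, 14.712077140808105), 84.9040298461914)
w2 ((480.3013916015625, -5.114681243896484), (40.0427360534668, 15.009689331054688), 84.98103332519531)
0.15910926739876297 [-5.78  0.51 12.11]
0.009 [-5.78  2.17 10.18] [0.511  0.0554 0.1231]
0.014 [-6.64  2.03  9.92] [0.5114 0.0604 0.123 ]
0.02 [-5.9   1.67  9.78] [0.512  0.0664 0.123 ]
0.0265 [-5.76 -2.57 10.95] [0.5125 0.0723 0.123 ]
[-6.2  -2.73  9.81] 0.16015117546950036
bar 909 ((517.9437866210938, 131.90072631835938), (45.52995300292969, 12.870635032653809), 84.84825134277344)
lock 430 ((512.4349975585938, 73.25445556640625), (24.18714714050293, 14.765024185180664), 85.06167602539062)
18.925
```

View pics/w4.png

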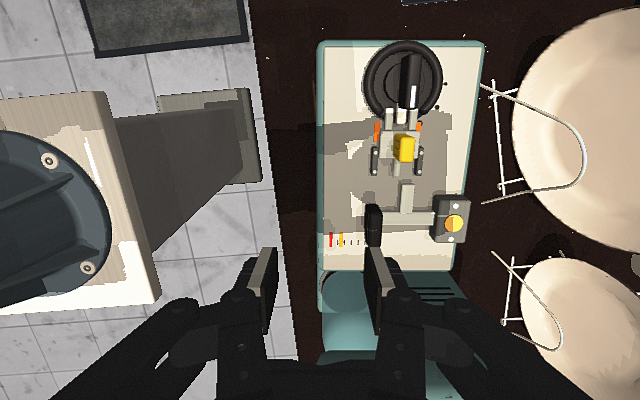

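The lock grip moved 25.8 mm against its stop, and its fork at (403,118) sits over the nose, so it is home. The handle plate is at (374,226) with the pointer marks beside the lines at (330–345,240). Now I'll pull the handle.

```bash
python3 - <<'E'
from h import *
A=R(psi+np.pi/2)
manip.move_ptp(M(-.0256,-.05,.20),A); manip.set_gripper(.5)
manip.move_l(M(-.0256,-.05,.1235)); manip.set_gripper(0,70); manip.dwell(.2)
p0=manip.current_ee_pos(); print(manip.current_grip_width(),manip.current_force().round(2),((p0[:2]-O)@X,(p0[:2]-O)@Y,p0[2]))
for s in(.003,.012,.024,.031,.036):
    manip.move_l(M(-.025-s,-.05,.1235),max_speed=.04); p=manip.current_ee_pos(); f=manip.current_force()
    print(s,f.round(2),"along",round(f[:2]@X,2),"x",round((p[:2]-O)@X,4),manip.current_grip_width(),manip.current_grip_force())
    if s==.012 and f[:2]@X>25: break
manip.dwell(.3)
for c in("wrist","top","side"): snap(c,"end_"+c)
a=cv2.imread("pics/end_wrist.png"); b=cv2.imread("pics/end_side.png")[100:300,160:480]
cv2.imwrite("pics/end.png",np.hstack([cv2.resize(a,(400,250)),cv2.resize(b,(400,250))]))
for n in("w4","end_side","end_top"):
    im,P=cloud(n); x,y,z=P[...,0],P[...,1],P[...,2]
    u=(x-O[0])*X[0]+(y-O[1])*X[1]; v=(x-O[0])*Y[0]+(y-O[1])*Y[1]
    h=cv2.cvtColor(im,cv2.COLOR_RGB2HSV); box=(v<-.06)&(v>-.125)&(abs(u)<.085)&(z>.08)&(z<.1)
    for k,m in(("red",(h[...,1]>130)&((h[...,0]<6)|(h[...,0]>174))),("or",(h[...,1]>130)&(h[...,0]>8)&(h[...,0]<28)),("white",(h[...,1]<20)&(h[...,2]>225))):
        m=m&box; print(n,k,m.sum(),u[m].mean().round(4) if m.any() else "",v[m].mean().round(4) if m.any() else "")
print(manip.current_time())
E
```

```text
0.15049293041029266 [-5.41  0.29  9.81] (np.float64(-0.025611653903929853), np.float64(-0.04999301551158893), np.float64(0.12459257504498195))
0.003 [4.18 1.66 6.95] along 4.01 x -0.0267 0.14846313814975073 69.5131516456604
0.012 [5.66 0.74 5.47] along 5.57 x -0.0354 0.15431238940279718 69.32367324829102
0.024 [7.39 0.27 2.39] along 7.34 x -0.047 0.1514410321670585 69.13374066352844
0.031 [9.9  0.95 1.63] along 9.78 x -0.0538 0.152090861257279 68.90743732452393
0.036 [10.51  1.18  0.91] along 10.36 x -0.0586 0.15307276799768552 69.00319933891296
w4 red 42 -0.0685 -0.0798
w4 or 53 -0.0565 -0.0809
w4 white 32 -0.0546 -0.0831
end_side red 0  
end_side or 0  
end_side white 0  
end_top red 0  
end_top or 0  
end_top white 0  
23.0583
```

View pics/end.png

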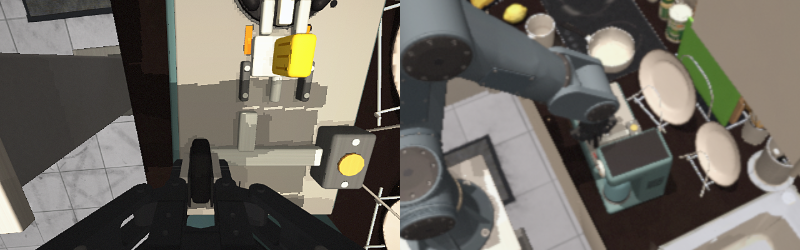

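The fingers hold the plate, and TCP travel and spring force (10.4 N) both put the pull at about 33 mm. I'll trim it by about 2.5 mm to centre it.

```bash
python3 - <<'E'
from h import *
manip.move_l(M(-.0635,-.05,.1235),max_speed=.02); manip.dwell(.7)
p=manip.current_ee_pos(); f=manip.current_force()
print(f.round(2),"along",round(f[:2]@X,2),"x",round((p[:2]-O)@X,4),manip.current_grip_width(),manip.current_grip_force())
snap("wrist","e2"); im,P=cloud("e2"); x,y,z=P[...,0],P[...,1],P[...,2]
u=(x-O[0])*X[0]+(y-O[1])*X[1]; v=(x-O[0])*Y[0]+(y-O[1])*Y[1]
for n,m in(("lock",(z>.122)&(z<.135)&(v>0)&(v<.055)&(abs(u)<.02)),("plate",(z>.128)&(z<.1345)&(abs(v+.05)<.02)&(u<-.03)&(u>-.09))):
    print(n,m.sum(),u[m].mean() if m.any() else "",v[m].mean() if m.any() else "", (u[m].min(),u[m].max()) if m.any() else "")
cv2.imwrite("pics/e2c.png",im[:,:,::-1])
print(manip.current_time())
E
```

```text
[10.34  1.14  0.45] along 10.2 x -0.0608 0.1462971790755599 69.06541585922241
lock 3243 -0.0022626200848320536 0.03176000614420034 (np.float64(-0.008497504562808999), np.float64(0.0068012249193820234))
plate 2873 -0.060387429310922114 -0.04614943341687668 (np.float64(-0.080463982348231), np.float64(-0.04040355454348529))
24.0833
```

View pics/e2c.png

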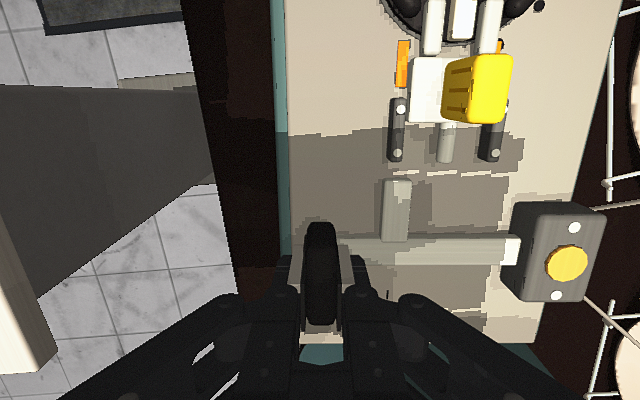

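The plate end at (320,235) stays between the fingers, the lock is home at (480,88), and the nose is in the fork at (462,20). One more check of the plate's position from its exposed end, then I hand in.

```bash
python3 - <<'E'
from h import *
def pl(n,lo,hi):
    im,P=cloud(n); d=P[...,:2]-O; u=d@X; v=d@Y; z=P[...,2]
    m=(z>.1295)&(z<.1345)&(v>-.037)&(v<-.028)&(u>lo)&(u<hi)&(im.max(2)<70); return m.sum(),np.round([u[m].min(),u[m].max(),u[m].mean()],4)
a=pl("w4",-.05,0);b=pl("w1",-.05,0);c=pl("e2",-.085,-.03); print(a,b,c)
pull=[r[1][2]-c[1][2] for r in(a,b)]; print(pull)
if all(.033<p<.0385 for p in pull): manip.sign_off(); print("signed")
E
```

```text
(np.int64(103), array([-0.032 , -0.0191, -0.0261])) (np.int64(86), array([-0.0316, -0.0189, -0.0255])) (np.int64(560), array([-0.0669, -0.0534, -0.0602]))
[np.float64(0.03409999999999999), np.float64(0.034699999999999995)]
the job is handed in; nothing more can be done
signed
```

The job is handed in with the dial at its charging mark, the lock home over the nose, and the gripper holding the gas handle out at about 35 mm (orange line 36 mm ± 5); I have not seen the judge's result.

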